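# Make up a spring kit and a sheave kit from the teardown stock

### The job

Make up two kits in the two grey trays. Spring kit, in the tray with the upright arbor: thread both conical spring washers on the arbor with faces alternating, the dome-up one (wide rim down) underneath and the cup-up one on top so that their small ends meet, and lay the long clutch weight flat in that tray's small bay. Sheave kit, in the tray without an arbor: stand the polished sheave, hub up, in the big bay and lay the short clutch weight flat in the small bay; leave the scored gear where it lies.

Things in the scene. Friction and masses are not known exactly. Their poses are not given: they have to be found in the camera images.
- spring_tray_arbor (a point): Spring kit tray: grey tray, 226 x 124 mm, fixed, walls 3 mm thick and 10 mm high, floor 3 mm above the table; a divider makes a big bay (123 x 118 mm) and a small bay (93 x 118 mm). Amid the big bay an upright steel arbor, 12 mm diameter, tapered tip, 42 mm above the floor. Origin at the arbor's foot, on the floor; x along the tray from big to small bay, y across, z up; the small bay's centre is 111 mm from here along +x.
- plain_tray_bay (a point): Sheave kit tray: the same grey tray, 226 x 124 mm, fixed, walls 3 mm thick and 10 mm high, floor 3 mm above the table; a divider makes a big bay (123 x 118 mm) and a small bay (93 x 118 mm). It has no arbor. Origin at the centre of the big bay, on the floor; x along the tray from big to small bay, y across, z up; the small bay's centre is 111 mm from here along +x.
- washer_dome_mid (a point): Steel conical spring washer (dished ring): 48 mm over the wide rim, 20 mm hole, 13 mm high. The wide rim, an upright band 7 mm high to grip by, is down on the table; the small end (29 mm) is up: it looks like a dome. Starts flat on the table. Round about its upright z axis. Origin at its centre, half-way up, 6.5 mm above its underside.
- washer_cup_mid (a point): Steel conical spring washer (dished ring): 48 mm over the wide rim, 20 mm hole, 13 mm high. The wide rim, an upright band 7 mm high to grip by, is up (6 to 13 mm above its underside); it stands on its small end (29 mm): it looks like a cup. Starts flat on the table. Round about its upright z axis. Origin at its centre, half-way up, 6.5 mm above its underside.
- weight_long_mid (a point): Long grey cast-iron clutch weight, a slightly bent bar 85 mm long, 26 mm wide (flat parallel sides), 20 mm high. The middle 28 mm are straight, the ends bend 22 degrees to -y. Starts flat on the table. Origin midway along the straight part, 10 mm above its underside; x along its length, y across, z up.
- weight_short_mid (a point): Short grey cast-iron clutch weight, a slightly bent bar 55 mm long, 26 mm wide (flat parallel sides), 20 mm high. The middle 22 mm are straight, the ends bend 22 degrees to -y. Starts flat on the table. Origin midway along the straight part, 10 mm above its underside; x along its length, y across, z up.
- sheave_mid (a point): Polished aluminium sliding sheave: a flat-bottomed cone disc 84 mm in diameter (rim 5 mm high, rising to 16 mm at the hub) with an upright round hub, 32 mm diameter, from 16 to 38 mm above its underside, to grip it by. Starts flat on the table. Round about its upright z axis. Origin at its centre, half-way up, 19 mm above its underside.
- gear_mid (a point): Scored dark steel crankshaft gear with teeth, 56 mm over the teeth, 16 mm high, not part of either kit: leave it where it lies. Origin at its centre, half-way up.
Not all that is in view belongs to the job. Of the things that look like the part that bears sheave_mid, the middle-sized one is meant. Leave any blue look-alike of the part that bears washer_cup_mid alone.

How it is judged:
By the outcome, as a careful person would: the job done as asked, in the order asked, and still so for the second after the job is handed in, with the robot touching nothing.
It also fails if it takes over 112 s, if anything falls off the work surface, if the arm or the gripper's body presses on something with over 40 N, if the wrist force passes 120 N, or if a joint passes its speed limit or range.

### The arm

A 6-joint arm with a two-finger parallel gripper is mounted at the origin on the work surface. World frame = base frame: x ahead of the robot, y to its left, z up, the work surface at z = 0. Lengths are in m, angles in rad, forces in N, time in s.
With the tool pointing down it reaches from about 0.325 to 0.9 m from the base axis. Payload 6.1 kg.
Tool frame: the origin (TCP) lies on the front face of the gripper's body, between the roots of the fingers; the fingertips stand 73 mm ahead of it and the grasp point (between the pads) lies 54 mm ahead of it; z points along the fingers, x is the direction in which the jaws open and shut, and the axes are right-handed (so a half turn about z gives the same grasp; the last joint's range is limited). The gripper opens to 85 mm and grips with 20 to 120 N. Pads are 22 mm wide; open, the fingers measure 114 mm over their backs; the gripper's body (76 mm by 85 mm) begins 54 mm behind the grasp point. The pads swing forward as they close: fully open they stand 13 mm farther back than shut.
Start: joints at [1.016, 0.22, 1.526, -0, 1.395, -0.126], TCP at [0.26, 0.568, 0.304] pointing down, gripper open.
Joint ranges: [-2.98, 2.98], [-0.91, 2.08], [0.09, 2.57], [-1.24, 4.39], [0.2, 2.65], [-2.68, 2.68]. Speed limits (rad/s): [2.57, 2.57, 3.01, 3.14, 3.14, 3.14].

### API

Orientations are given as a unit quaternion [w, x, y, z].
In Python, from workcell import monitor, eyes, arm gives the robot as it stands.
- The arm moves only by the shell command python3 -m handwheel 'ROWS' [FORCE]. ROWS is text: rows parted by semicolons, each of 5 numbers parted by spaces: the shift along the tool's x, y, z normalised to -1 to 1, where 1 is 0.2 m, then the turn about the tool's z normalised to -1 to 1, where 1 is pi/2 rad, then the opening, from 0 (shut) to 1 (fully open). In form: dx dy dz roll gripper; .... A call has 1 to 10 rows; each row is the pose to reach, as a shift and turn from the pose commanded when the call began, along the tool's axes at that moment; what a row does not reach only later rows make up. A row lasts 1/8 s, in which the tool goes at most 62.5 mm and 10.7 degrees, less where a joint would pass 70% of its speed; a pose out of reach is approached as far as the arm can. A call with a number of a shift or a turn outside -1 to 1 is refused whole. A call with a gripper value outside its range is refused whole. The fingers move at their own pace and stop on an object; FORCE is the grip in N (left out, the last holds). Time passes only in rows, so rows that repeat a pose let the fingers close. It gives the time, the measured TCP pose, the force and the opening at its end, in the units of the state.
- monitor.sense(): the state, without advancing time (a new reading comes with each control period).
- eyes.camera(name): name is "scene" or "top"; returns a dict with "pixels" (420x560x3 uint8, red, green, blue), "fx", "fy", "cx", "cy" (pixels), "k1" (the pictures are not rectified: a ray, as slopes to the right and down, at radius r is drawn at 1 + k1 r^2 times it, then the intrinsics apply), "T" (4x4, takes a point from camera to world coordinates). Camera axes: x right, y down, z forward; pixel columns grow to the right and rows downward; lengths in m; the calibration is good to about 2 mm. A picture is of the moment at which its call begins. There is no depth.
- arm.finish_job(): hands the job in, once; it reports no verdict.
The state is a dict: "time_s": time; "joints": joint angles; "joint_vel": joint speeds; "effort": joint torques, N m; "tcp_pos": TCP position; "tcp_rot": TCP orientation; "force": force on the tool from outside, world axes, zero at the start; "moment": the same for the moment, N m; "finger_gap": finger opening in m.
Only numpy, scipy, OpenCV 4.12 (cv2) and the standard library are available. Lean on these libraries where they do the work, as an engineer would, in place of code of your own. Each camera call takes 0.05 s, during which the arm holds its last target. There are 200 camera calls.

## Working session

There is one attempt and no reset: what is moved stays moved. The work goes in short steps, Python scripts to look and compute and a shell command to move; the robot and the scene stay as the last step left them, time stands still between calls to the robot, and variables do not carry over. Pictures are saved under pics/ and viewed, about 12 in all and at most 16, crops included, and the job is handed in when it is done.

```bash
ls; mkdir -p pics; python3 - <<'E'
from workcell import monitor, eyes
import cv2
for n in("top","scene"):
    c=eyes.camera(n); cv2.imwrite(f"pics/{n}0.png",c["pixels"][:,:,::-1])
    print(n,{k:c[k] for k in("fx","fy","cx","cy","k1")});print(c["T"])
print(monitor.sense())
E
```

```text
pics
top {'fx': 380.4065674503946, 'fy': 380.4065674503946, 'cx': 275.2811377883489, 'cy': 208.55591726153693, 'k1': -0.07445614291028636}
[[ 2.35975982e-02 -9.80543827e-01  1.94876774e-01  4.12557672e-01]
 [-9.99713464e-01 -2.39281534e-02  6.58023478e-04 -8.47162633e-02]
 [ 4.01782049e-03 -1.94836463e-01 -9.80827513e-01  9.18519159e-01]
 [ 0.00000000e+00  0.00000000e+00  0.00000000e+00  1.00000000e+00]]
scene {'fx': 489.18660900597433, 'fy': 489.18660900597433, 'cx': 277.1835950977428, 'cy': 207.07636275439143, 'k1': -0.15352483421926533}
[[ 0.81328587  0.43643391 -0.38482662  0.98125406]
 [ 0.5818325  -0.61689769  0.53000772 -0.66842473]
 [-0.00608532 -0.65495243 -0.75564561  0.91836913]
 [ 0.          0.          0.          1.        ]]
{'time_s': 0.1, 'joints': array([ 1.01592330e+00,  2.21154748e-01,  1.52751566e+00,  1.99277551e-05,
        1.39470541e+00, -1.26087877e-01]), 'joint_vel': array([ 0.0011872 , -0.00114054, -0.00115551, -0.00110165, -0.00019436,
       -0.00012083]), 'effort': array([ 7.38029630e-04, -4.98243821e+01, -3.90546477e+01, -1.45243484e-04,
        5.64612856e-03, -3.46846093e-05]), 'tcp_pos': array([0.25961965, 0.56805857, 0.30289386]), 'tcp_rot': array([ 3.74868484e-04,  8.41358515e-01,  5.40476691e-01, -8.09003414e-04]), 'force': array([ 0.47754937,  0.13056638, -0.40113341]), 'moment': array([ 0.01510998,  0.02154822, -0.06593804]), 'finger_gap': 0.08544869589831983}
```

View pics/top0.png

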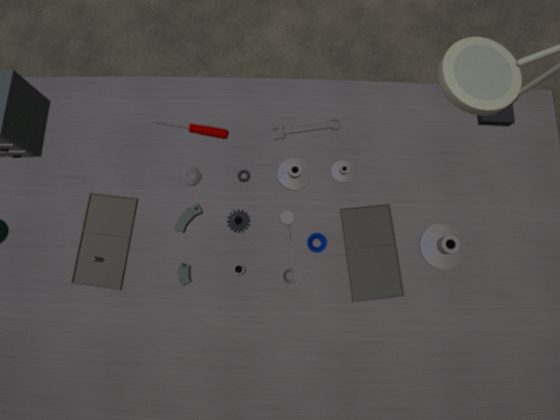

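View pics/scene0.png

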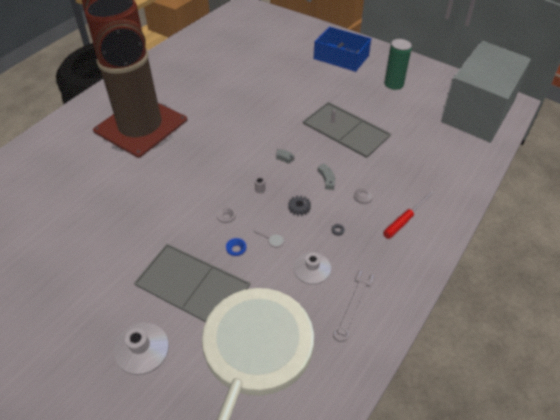

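The top view shows the arbor tray at about (105,241) with the arbor near (98,259), and the plain tray at (372,253). There are three sheaves: large (440,246), middle (292,173) and small (342,171). The washers are at (192,177) and (290,276), with a blue decoy at (317,242). The long weight is at (188,218), the short one at (184,273) and the gear at (238,221).

```bash
cat > h.py <<'E'
import numpy as np, cv2
from workcell import monitor, eyes
def cam(n):
    c=eyes.camera(n); c["K"]=np.array([[c["fx"],0,c["cx"]],[0,c["fy"],c["cy"]],[0,0,1]]); return c
# distortion: r -> 1+k1 r^2 == OpenCV k1
def p2w(c,uv,z):
    uv=np.array(uv,float).reshape(-1,1,2)
    d=cv2.undistortPoints(uv,c["K"],np.array([c["k1"],0,0,0.]))[:,0]
    r=np.c_[d,np.ones(len(d))]@c["T"][:3,:3].T; o=c["T"][:3,3]
    return o+r*((np.broadcast_to(z,len(d))-o[2])/r[:,2])[:,None]
def w2p(c,P):
    Ti=np.linalg.inv(c["T"]); 
    return cv2.projectPoints(np.array(P,float).reshape(-1,1,3),cv2.Rodrigues(Ti[:3,:3])[0],Ti[:3,3],c["K"],np.array([c["k1"],0,0,0.]))[0][:,0]
def crop(c,x0,y0,w,h,s,name,gain=1.6):
    im=c["pixels"][y0:y0+h,x0:x0+w,::-1].astype(float)
    im=np.clip(255*(im/255*gain)**0.8,0,255).astype(np.uint8)
    cv2.imwrite("pics/"+name,cv2.resize(im,None,fx=s,fy=s,interpolation=cv2.INTER_CUBIC))
E
python3 - <<'E'
from h import *
c=cam("top"); a=c["pixels"]
L=a[155:305,60:200];
crop(c,65,155,200,145,4,"t1.png",2.2); crop(c,230,150,200,150,4,"t2.png",2.2)
np.savez("top0.npz",pixels=a)
E
```

```text
(no output)
```

View pics/t1.png

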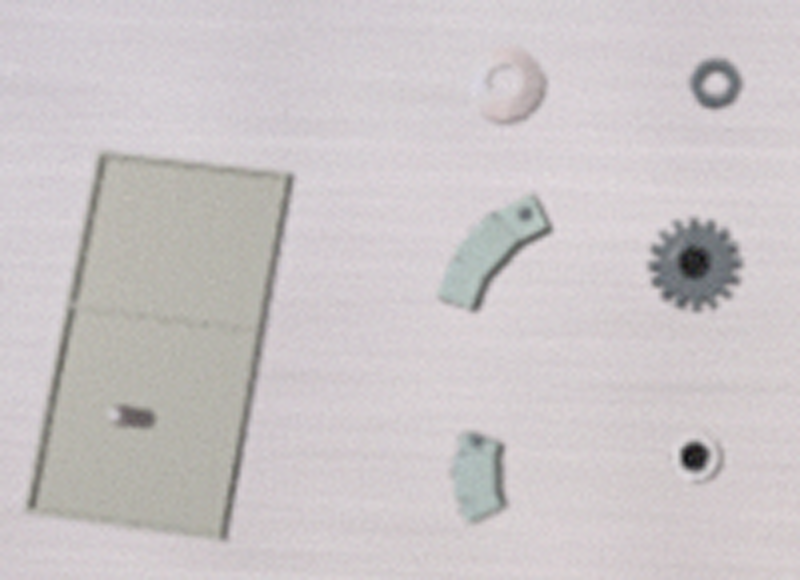

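View pics/t2.png

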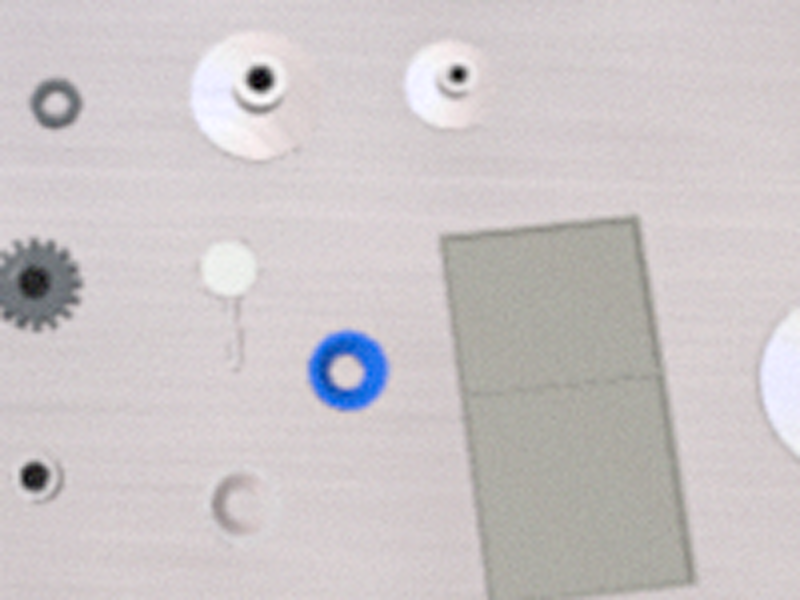

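```bash
cat > fit.py <<'E'
from h import *
from scipy.optimize import minimize
t=np.linspace(0,2*np.pi,120,endpoint=False)
circ=lambda r,z:np.c_[r*np.cos(t),r*np.sin(t),0*t+z]
def poly(P,z):
    P=np.array(P,float); o=[]
    for a,b in zip(P,np.roll(P,-1,0)): o.append(a+(b-a)*np.linspace(0,1,30,endpoint=False)[:,None])
    o=np.vstack(o); return np.c_[o,np.full(len(o),z)]
def weight(L,m):
    # half-outline: straight m, ends bent 22deg to -y, 26 wide
    a=np.radians(22); e=(L-m)/2/np.cos(a)*0.97; up=[];dn=[]
    for s in(-1,1):
        k=np.array([s*m/2,0]); d=np.array([s*np.cos(a),-np.sin(a)]); n=np.array([s*np.sin(a),np.cos(a)]);h=13*np.tan(a/2)
        end=k+d*e
        if s<0: up+=[end+13*n,k+[-h,13]]; dn+=[end-13*n,k+[h,-13]]
        else: up+=[k+[h,13],end+13*n]; dn+=[k+[-h,-13],end-13*n]
    return np.array(up+dn[::-1])*1e-3
M={"spring":(poly(np.array([[-65,-62],[161,-62],[161,62],[-65,62]])*1e-3,.013),1),
"plain":(poly(np.array([[-65,-62],[161,-62],[161,62],[-65,62]])*1e-3,.013),1),
"dome":(np.vstack([circ(.024,.003),circ(.01,.013)]),0),
"cup":(np.vstack([circ(.024,.013)]),0),
"sheave":(np.vstack([circ(.042,.005),circ(.016,.038)]),0),
"long":(poly(weight(85,28),.02),1),"short":(poly(weight(55,22),.02),1),"gear":(circ(.026,.016),0)}
def avg(n,k=6):
    c=cam(n); a=[c["pixels"].astype(float)]+[eyes.camera(n)["pixels"].astype(float) for _ in range(k-1)]
    c["avg"]=np.mean(a,0); return c
def grad(c,s=1.0):
    a=cv2.GaussianBlur(c["avg"],(0,0),s); g=0
    for i in range(3): g=g+np.hypot(cv2.Sobel(a[:,:,i],cv2.CV_64F,1,0),cv2.Sobel(a[:,:,i],cv2.CV_64F,0,1))
    return np.sqrt(g)
def curve(name,p):
    C,_=M[name]; co,si=np.cos(p[2]),np.sin(p[2])
    return np.c_[p[0]+co*C[:,0]-si*C[:,1],p[1]+si*C[:,0]+co*C[:,1],C[:,2]]
def fit(c,G,name,p0):
    f=lambda p:-cv2.remap(G,w2p(c,curve(name,p)).astype(np.float32),None,cv2.INTER_LINEAR).mean()
    best=None
    R=M[name][1]
    for dx in np.arange(-.012,.0121,.004):
        for dy in np.arange(-.012,.0121,.004):
            for da in (np.radians([-16,-8,0,8,16]) if R else [0]):
                q=np.array([p0[0]+dx,p0[1]+dy,p0[2]+da]); v=f(q)
                if best is None or v<best[0]: best=(v,q)
    s=np.array([[0,0,0],[.003,0,0],[0,.003,0],[0,0,.06]])
    r=minimize(f,best[1],method="Nelder-Mead",options=dict(initial_simplex=best[1]+s,xatol=1e-5,fatol=1e-4)); return r.x,-r.fun
E
cat > run1.py <<'E'
from fit import *
import json
ct,cs=avg("top"),avg("scene"); Gt,Gs=grad(ct),grad(cs)
z=[0.013]*8
q=lambda u,v,z:p2w(ct,[[u,v]],z)[0]
tc=lambda u,v,o:(o[0]+u/4,o[1]+v/4)
A=(65,155);B=(230,150)
def tray(sm,bg,o):
    s=q(*tc(*sm,o),.013);b=q(*tc(*bg,o),.013);d=(s-b)/np.linalg.norm(s-b); cc=(s+b)/2-d*.048
    return [cc[0],cc[1],np.arctan2(d[1],d[0])]
I={"spring":tray((197,164),(128,523),A),"plain":tray((540,227),(592,590),B)}
for n,px,h in[("dome",tc(512,85,A),.004),("cup",tc(242,505,B),.013),("sheave",tc(255,98,B),.006),("gear",tc(695,265,A),.012)]:
    I[n]=[*q(*px,h)[:2],0]
def w(e1,e2,side,o):
    a,b,s=q(*tc(*e1,o),.02),q(*tc(*e2,o),.02),q(*tc(*side,o),.02) # side: mid
    d=b-a; th=np.arctan2(d[1],d[0]); return [*s[:2],th]
# +y must point to the convex side
I["long"]=w((458,303),(540,212),(482,245),A); I["short"]=w((484,518),(477,437),(480,480),A)
for n in("long","short"):
    th=I[n][2]; cv=q(*tc(*((440,235) if n=="long" else (440,480)),A),.02)-np.array([*I[n][:2],.02])
    if cv[:2]@[-np.sin(th),np.cos(th)]<0: I[n][2]=th+np.pi
F={}
for n in I:
    a,fa=fit(ct,Gt,n,I[n]); b,fb=fit(cs,Gs,n,a)
    print(n,np.round(I[n],3),"top",np.round(a,4),round(fa,1),"scene",np.round(b,4),round(fb,1)); F[n]=a.tolist()
json.dump(F,open("F.json","w"))
tip=p2w(ct,[tc(112,414,A)],.045)[0]; print("arbor tip",tip, "foot",p2w(ct,[tc(154,418,A)],.003)[0])
for c,s in((ct,"top"),(cs,"scene")):
    im=np.clip(c["avg"]*1.8,0,255).astype(np.uint8)[:,:,::-1]; im=cv2.resize(im,None,fx=3,fy=3)
    for n in F:
        for u,v in w2p(c,curve(n,F[n])): cv2.circle(im,(int(3*u+1),int(3*v+1)),1,(0,0,255),-1)
    im=im[440:960,190:1290] if s=="top" else im[260:1000,380:1240]
    cv2.imwrite(f"pics/o_{s}.png",cv2.resize(im,(800,int(800*im.shape[0]/im.shape[1])) if s=="top" else None,fx=.8,fy=.8) )
E
python3 run1.py
```

```text
Traceback (most recent call last):
  File "run1.py", line 24, in <module>
    a,fa=fit(ct,Gt,n,I[n]); b,fb=fit(cs,Gs,n,a)
         ~~~^^^^^^^^^^^^^^
  File "fit.py", line 41, in fit
    q=np.array([p0[0]+dx,p0[1]+dy,p0[2]+da]); v=f(q)
                                                ~^^^
  File "fit.py", line 35, in <lambda>
    f=lambda p:-cv2.remap(G,w2p(c,curve(name,p)).astype(np.float32),None,cv2.INTER_LINEAR).mean()
                ~~~~~~~~~^^^^^^^^^^^^^^^^^^^^^^^^^^^^^^^^^^^^^^^^^^^^^^^^^^^^^^^^^^^^^^^^^
cv2.error: OpenCV(4.12.0) /io/opencv/modules/imgproc/src/imgwarp.cpp:1821: error: (-215:Assertion failed) ((map1.type() == CV_32FC2 || map1.type() == CV_16SC2) && map2.empty()) || (map1.type() == CV_32FC1 && map2.type() == CV_32FC1) in function 'remap'
```

```bash
sed -i 's/astype(np.float32),None/astype(np.float32)[:,None],None/' fit.py; python3 run1.py
```

```text
spring [ 0.457  0.329 -0.091] top [ 0.4575  0.331  -0.0934] 13.2 scene [ 0.4594  0.3281 -0.0949] 14.4
plain [ 0.446 -0.322  0.123] top [ 0.4461 -0.3218  0.1274] 13.2 scene [ 0.4463 -0.3276  0.1312] 13.3
dome [0.672 0.124 0.   ] top [0.6701 0.1242 0.0179] 8.6 scene [0.6719 0.1239 0.0435] 9.7
cup [ 0.431 -0.124  0.   ] top [ 0.43   -0.1288  0.0718] 6.7 scene [ 0.4353 -0.129   0.0981] 9.6
sheave [ 0.682 -0.128  0.   ] top [ 0.6774 -0.1277  0.0513] 10.2 scene [ 0.6886 -0.1376  0.0846] 12.4
gear [0.559 0.003 0.   ] top [0.5599 0.0039 0.0288] 16.3 scene [ 0.5639 -0.0027  0.0639] 17.0
long [ 0.567  0.131 -0.681] top [ 0.5652  0.1274 -0.7007] 12.4 scene [ 0.5701  0.1205 -0.7067] 13.9
short [0.427 0.123 0.151] top [0.43   0.1247 0.1029] 11.7 scene [0.4372 0.116  0.1502] 14.6
arbor tip [0.45767253 0.33592735 0.045     ] foot [0.4583115  0.32957608 0.003     ]
```

View pics/o_top.png

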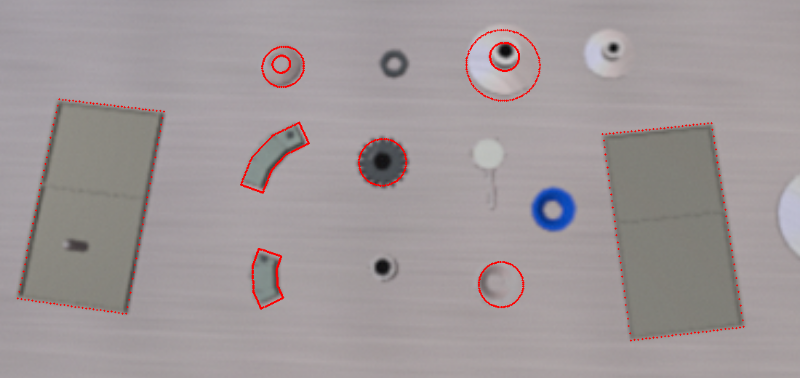

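View pics/o_scene.png

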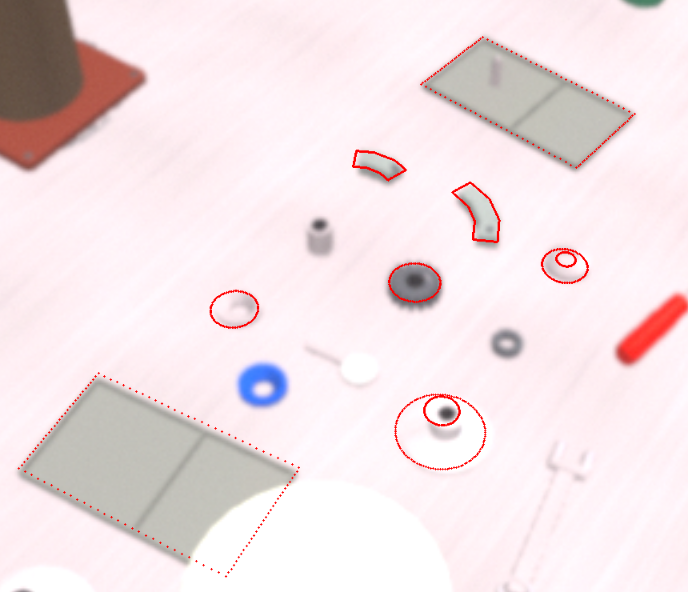

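```bash
cat > run2.py <<'E'
from fit import *
import json
ct,cs=avg("top",3),avg("scene",3); F=json.load(open("F.json"))
M["arbor"]=(np.vstack([circ(.006,0.003),circ(.006,.035),circ(.003,.045)]),0)
M["hub"]=(np.vstack([circ(.016,.038),circ(.042,.002)]),0)
P={"arbor":[.4585,.3295,0],"cup":[.431,-.127,0],"hub":[.682,-.128,0]}
rows=[]
for c in(ct,cs):
    r=[]
    for n in P:
        u,v=w2p(c,[[P[n][0],P[n][1],.02]])[0].astype(int)-25
        a=c["avg"][v:v+50,u:u+50,::-1]; lo,hi=np.percentile(a,1),np.percentile(a,99.5)
        im=np.clip((a-lo)/(hi-lo)*255,0,255).astype(np.uint8); im=cv2.resize(im,(260,260),interpolation=cv2.INTER_CUBIC)
        for x,y in w2p(c,curve(n,P[n])): cv2.circle(im,(int((x-u+.5)*5.2),int((y-v+.5)*5.2)),0,(0,0,255),-1)
        r.append(im)
    rows.append(np.hstack(r))
cv2.imwrite("pics/z1.png",np.vstack(rows))
E
python3 run2.py
```

```text
(no output)
```

View pics/z1.png

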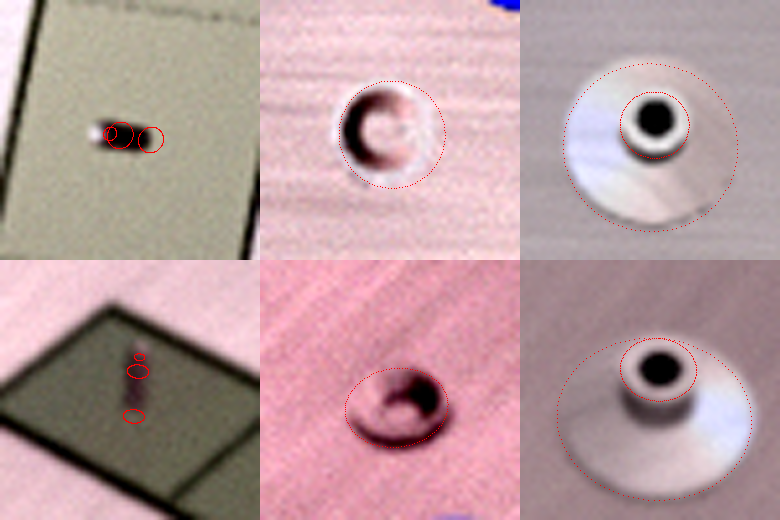

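The hub and cup models match in both views, with the hub circle about 2 mm low in the top view. The arbor model needs shifting about +y 4 mm in both views, so I'll fit its silhouette.

```bash
cat > run3.py <<'E'
from fit import *
ct,cs=avg("top",6),avg("scene",6)
prof=[circ(.006,.003),circ(.006,.037),circ(.003,.045)]
def sil(c,p,u,v,S=8,n=44):
    im=np.zeros((n*S,n*S),np.uint8)
    for a,b in((0,1),(1,2)):
        P=np.vstack([prof[a],prof[b]])+[p[0],p[1],0]
        q=((w2p(c,P)-[u,v]+.5)*S).astype(np.int32); cv2.fillConvexPoly(im,cv2.convexHull(q),1)
    return cv2.resize(im.astype(np.float32),(n,n),interpolation=cv2.INTER_AREA)
for nm,c in(("top",ct),("scene",cs)):
    u,v=w2p(c,[[.4585,.331,.02]])[0].astype(int)-22
    a=c["avg"][v:v+44,u:u+44]; w=a[12:32,8:36] if nm=="top" else a[8:36,12:32]
    med=np.median(w.reshape(-1,3),0); d=np.abs(a-med).sum(2); 
    m=np.zeros((44,44),bool); 
    if nm=="top": m[12:32,8:36]=1
    else: m[8:36,12:32]=1
    d=np.clip(d-8,0,30)/30*m
    best=min(((((cv2.GaussianBlur(sil(c,(x,y),u,v),(0,0),.6)-d)**2*m).sum(),x,y) for x in np.arange(.448,.470,.001) for y in np.arange(.318,.344,.001)))
    print(nm,best, (d>.3).sum(), sil(c,best[1:],u,v).sum())
    ys,xs=np.nonzero(d>.3); print(xs.min()+u,xs.max()+u,ys.min()+v,ys.max()+v, w2p(c,[[best[1],best[2],.003],[best[1],best[2],.045]]))
    # inner bay floor edges check: tray fit at floor level
E
python3 run3.py
```

```text
top (np.float64(5.593834864805667), np.float64(0.458), np.float64(0.335)) 63 55.578125
92 104 256 262 [[101.32513432 259.55390102]
 [ 93.39980483 258.37202013]]
scene (np.float64(72.3005049726462), np.float64(0.453), np.float64(0.337)) 130 53.21875
322 341 104 131 [[331.95117205 121.5687025 ]
 [333.02556008 110.19271657]]
```

```bash
cat > go.py <<'E'
# usage: go.py x y z [thetadeg]  -> normalised dx dy dz roll from present measured pose (theta = jaw axis in world, mod 180)
import sys, numpy as np
from scipy.spatial.transform import Rotation as R
from workcell import monitor
s=monitor.sense(); w,x,y,z=s["tcp_rot"]; Rm=R.from_quat([x,y,z,w]).as_matrix()
th=np.degrees(np.arctan2(Rm[1,0],Rm[0,0]))
print("pos",np.round(s["tcp_pos"],4),"th",round(th,2),"tilt",round(np.degrees(np.arccos(-Rm[2,2])),2),"F",np.round(s["force"],1),"gap",round(s["finger_gap"],4),"t",round(s["time_s"],2),"j1,j6",np.round(s["joints"][[0,5]],2))
a=list(map(float,sys.argv[1:]))
for i in range(0,len(a),4):
    d=Rm.T@(np.array(a[i:i+3])-s["tcp_pos"])/.2; r=(th-a[i+3]+90)%180-90
    print("row %.4f %.4f %.4f roll %.4f"%(*d,r/90), "rows>=",int(np.ceil(max(np.linalg.norm(d)*.2/.0625,abs(r)/10.7))))
E
python3 go.py .50 .075 .11 65.4
```

```text
pos [0.2598 0.5684 0.3039] th 65.43 tilt 0.0 F [ 0.  -0.   0.5] gap 0.0853 t 2.25 j1,j6 [ 1.02 -0.13]
row -1.7445 2.1177 0.9695 roll 0.0004 rows>= 10
```

```bash
python3 -m handwheel '-0.85 1 0.2 0 0.565;-0.85 1 0.2 0 0.565;-0.85 1 0.2 0 0.565;-0.85 1 0.2 0 0.565;-0.85 1 0.2 0 0.565;-0.85 1 0.2 0 0.565' 40; python3 go.py .50 .075 .11 65.4
```

```text
time_s: 3.0
tcp_pos: [0.3715, 0.3303, 0.2641]
tcp_rot: [-0.0, 0.842, 0.54, 0.0]
force: [-0.6, -0.1, -0.9]
finger_gap: 0.0483
pos [0.3715 0.3303 0.2641] th 65.3 tilt 0.03 F [-0.6 -0.1 -0.9] gap 0.0483 t 3.0 j1,j6 [ 0.57 -0.57]
row -0.8915 1.1172 0.7699 roll -0.0011 rows>= 6
```

```bash
python3 -m handwheel '-0.9 1 0.72 0 0.565;-0.9 1 0.72 0 0.565;-0.9 1 0.72 0 0.565;-0.9 1 0.72 0 0.565;-0.9 1 0.72 0 0.565;-0.9 1 0.72 0 0.565' ; python3 go.py .50 .075 .082 65.4
```

```text
time_s: 3.75
tcp_pos: [0.4784, 0.0828, 0.1182]
tcp_rot: [-0.001, 0.842, 0.539, -0.001]
force: [-0.9, 0.8, 0.7]
finger_gap: 0.0479
pos [0.4784 0.0828 0.1182] th 65.28 tilt 0.16 F [-0.9  0.8  0.7] gap 0.0479 t 3.75 j1,j6 [ 0.01 -1.13]
row 0.0099 0.1148 0.1809 roll -0.0013 rows>= 1
```

```bash
python3 -m handwheel '0 0.08 0.1 0 0.565;0 0.08 0.16 0 0.565;0 0.08 0.16 0 0.565'; python3 -m handwheel '0 0 0.02 0 0.565;0 0 0.02 0 0.565'; python3 -m handwheel '0 0 0.02 0 0.565;0 0 0.02 0 0.565';python3 -m handwheel '0 0 0.015 0 0.565;0 0 0.015 0 0.565'; 
```

```text
time_s: 4.12
tcp_pos: [0.4915, 0.0786, 0.0871]
tcp_rot: [-0.001, 0.841, 0.541, -0.001]
force: [-0.5, 0.9, -0.3]
finger_gap: 0.048
time_s: 4.38
tcp_pos: [0.4926, 0.0776, 0.0842]
tcp_rot: [0.0, 0.841, 0.541, 0.0]
force: [-1.1, 0.3, -0.9]
finger_gap: 0.048
time_s: 4.62
tcp_pos: [0.4925, 0.0771, 0.0798]
tcp_rot: [-0.0, 0.841, 0.54, -0.0]
force: [0.2, 0.7, -0.1]
finger_gap: 0.0484
time_s: 4.88
tcp_pos: [0.4925, 0.0771, 0.0766]
tcp_rot: [-0.0, 0.841, 0.54, -0.0]
force: [0.3, -0.2, 0.4]
finger_gap: 0.0484
```

```bash
python3 -m handwheel '0 0 0.015 0 0.565;0 0 0.015 0 0.565';python3 -m handwheel '0 0 0.01 0 0.565;0 0 0.01 0 0.565';python3 -m handwheel '0 0 0.01 0 0.565;0 0 0.01 0 0.565' 
```

```text
time_s: 5.12
tcp_pos: [0.4925, 0.0771, 0.0736]
tcp_rot: [-0.0, 0.841, 0.54, -0.0]
force: [-0.3, 0.2, -0.7]
finger_gap: 0.0481
time_s: 5.38
tcp_pos: [0.4926, 0.0771, 0.0717]
tcp_rot: [-0.0, 0.841, 0.54, -0.0]
force: [0.6, -0.4, 0.8]
finger_gap: 0.0482
time_s: 5.62
tcp_pos: [0.4928, 0.0771, 0.0699]
tcp_rot: [0.0, 0.841, 0.54, 0.0]
force: [0.8, -1.1, 0.6]
finger_gap: 0.0481
```

```bash
python3 go.py .671 .124 .105 65.4
```

```text
pos [0.4928 0.0771 0.0699] th 65.43 tilt 0.01 F [ 0.8 -1.1  0.6] gap 0.0481 t 5.62 j1,j6 [-0.   -1.14]
row 0.5837 0.7129 -0.1752 roll 0.0003 rows>= 4
```

```bash
python3 -m handwheel '0 0 -0.18 0 0.75;0.58 0.71 -0.18 0 0.75;0.58 0.71 -0.18 0 0.75;0.58 0.71 -0.18 0 0.75;0.58 0.71 -0.18 0 0.75;0.58 0.71 -0.18 0 0.75;0.58 0.71 -0.18 0 0.75'; python3 go.py .671 .124 .0715 65.4; python3 - <<'E'
from fit import *
o=[]
for n in("top","scene"):
    c=cam(n); u,v=w2p(c,[[.671,.124,.05]])[0].astype(int)-40
    a=c["pixels"][v:v+80,u:u+80,::-1].astype(float); o.append(cv2.resize(np.clip(a*1.8,0,255).astype(np.uint8),(380,380),interpolation=cv2.INTER_CUBIC))
cv2.imwrite("pics/z2.png",np.hstack(o))
E
```

```text
time_s: 6.5
tcp_pos: [0.6687, 0.1233, 0.1058]
tcp_rot: [-0.0, 0.841, 0.54, -0.001]
force: [0.2, 0.1, -0.9]
finger_gap: 0.0638
pos [0.6687 0.1233 0.1058] th 65.42 tilt 0.07 F [ 0.2  0.1 -0.9] gap 0.0638 t 6.5 j1,j6 [ 0.07 -1.08]
row 0.0080 0.0092 0.1716 roll 0.0003 rows>= 1
```

View pics/z2.png

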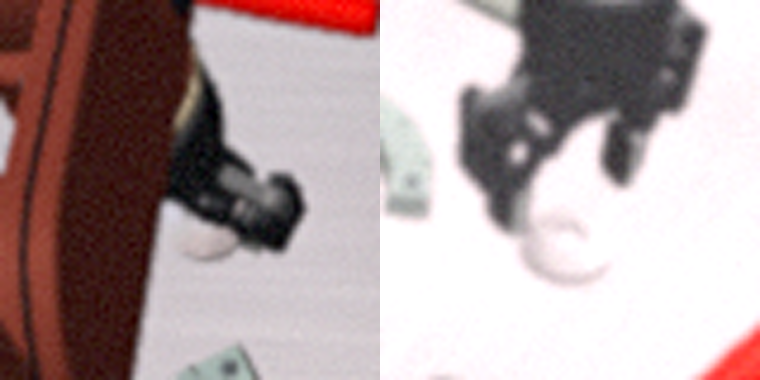

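The scene crop shows the open fingers straddling the dome, at about (565,245). I'm descending now.

```bash
python3 -m handwheel '0.008 0.009 0.17 0 0.75;0.008 0.009 0.17 0 0.75;0.008 0.009 0.17 0 0.75;0.008 0.009 0.17 0 0.3;0.008 0.009 0.17 0 0.3;0.008 0.009 0.17 0 0.3;0.008 0.009 0.17 0 0.3' 25; python3 go.py .671 .124 .0715 -24.6
```

```text
time_s: 7.48
tcp_pos: [0.6734, 0.1244, 0.0743]
tcp_rot: [0.001, 0.841, 0.541, 0.001]
force: [-1.3, 0.6, 4.7]
finger_gap: 0.0457
pos [0.6734 0.1244 0.0743] th 65.44 tilt 0.14 F [-1.3  0.6  4.7] gap 0.0457 t 7.47 j1,j6 [ 0.07 -1.07]
row -0.0069 -0.0098 0.0138 roll -0.9996 rows>= 9
```

```bash
python3 -m handwheel '0 0 0 0 0.75;-0.007 0.0 0.0 0.1 0.75;-0.007 0.0 0.0 1 0.75;-0.007 0.0 0 1 0.75;-0.007 0.0 0 1 0.75;-0.007 0.0 0 1 0.75;-0.007 0.0 0 1 0.75;-0.007 0.0 0 1 0.75;-0.007 0.0 0 1 0.75;-0.007 0.0 0 1 0.75'; python3 -m handwheel '0 0 0 0.1 0.75;0 0 0 0.1 0.75'; python3 go.py .671 .124 .0705 -24.6
```

```text
time_s: 8.72
tcp_pos: [0.6719, 0.123, 0.0722]
tcp_rot: [-0.0, 0.977, -0.215, 0.0]
force: [-0.7, 0.2, 0.3]
finger_gap: 0.0638
time_s: 8.98
tcp_pos: [0.6719, 0.123, 0.0722]
tcp_rot: [-0.0, 0.958, -0.288, 0.0]
force: [0.2, 1.4, 0.0]
finger_gap: 0.0639
pos [0.6719 0.123  0.0722] th -33.49 tilt 0.03 F [0.2 1.4 0. ] gap 0.0639 t 8.97 j1,j6 [0.07 0.65]
row -0.0066 -0.0017 0.0085 roll -0.0988 rows>= 1
```

```bash
python3 -m handwheel '0 0 0.008 0 0.75;0 0 0.008 0 0.3;0 0 0.008 0 0.3;0 0 0.008 0 0.3;0 0 0.008 0 0.3' 25; python3 go.py .671 .124 .0705 -33.5
```

```text
time_s: 9.6
tcp_pos: [0.672, 0.123, 0.0705]
tcp_rot: [-0.0, 0.957, -0.289, 0.0]
force: [0.6, 0.1, 0.7]
finger_gap: 0.0462
pos [0.672  0.123  0.0705] th -33.56 tilt 0.03 F [0.6 0.1 0.7] gap 0.0462 t 9.6 j1,j6 [0.07 0.65]
row -0.0067 -0.0015 -0.0001 roll -0.0006 rows>= 1
```

```bash
python3 -m handwheel '0 0 0 0 0.3;0 0 0 0 0.3;0 0 -0.1 0 0.3;0 0 -0.3 0 0.3;0 0 -0.3 0 0.3' 50; python3 go.py .4575 .3345 .15 -33.5 .4575 .3345 .12 -6
```

```text
time_s: 10.22
tcp_pos: [0.6745, 0.1233, 0.1357]
tcp_rot: [-0.001, 0.957, -0.289, 0.004]
force: [0.7, -0.4, -0.1]
finger_gap: 0.045
pos [0.6745 0.1233 0.1357] th -33.57 tilt 0.46 F [ 0.7 -0.4 -0.1] gap 0.045 t 10.22 j1,j6 [0.07 0.65]
row -1.4874 -0.2807 -0.0795 roll -0.0007 rows>= 5
row -1.4884 -0.2799 0.0705 roll -0.3063 rows>= 5
```

```bash
python3 -m handwheel '-0.7 -0.13 -0.07 -0.1 0.3;-0.95 -0.18 -0.07 -0.3 0.3;-0.95 -0.18 -0.07 -0.3 0.3;-0.95 -0.18 -0.07 -0.3 0.3;-0.95 -0.18 -0.07 -0.3 0.3;-0.95 -0.18 -0.07 -0.3 0.3'; python3 go.py .4575 .3345 .145 -6
```

```text
time_s: 10.98
tcp_pos: [0.5343, 0.2572, 0.1443]
tcp_rot: [0.0, 0.998, -0.058, 0.0]
force: [0.6, -0.6, -1.4]
finger_gap: 0.0444
pos [0.5343 0.2572 0.1443] th -6.66 tilt 0.02 F [ 0.6 -0.6 -1.4] gap 0.0444 t 10.97 j1,j6 [0.32 0.43]
row -0.4261 -0.3394 -0.0039 roll -0.0074 rows>= 2
```

```bash
python3 -m handwheel '-0.426 -0.339 0 0 0.3;-0.426 -0.339 0 0 0.3;-0.426 -0.339 0 0 0.3;-0.426 -0.339 0 0 0.3'; python3 go.py .4575 .3345 .135 -6; cat > look.py <<'E'
# look.py x y z half name : side-by-side crops around a world point
from fit import *
import sys
x,y,z,h=map(float,sys.argv[1:5]); h=int(h); o=[]
for n in("top","scene"):
    c=cam(n); u,v=w2p(c,[[x,y,z]])[0].astype(int)-h
    p=np.pad(c["pixels"],((h*2,)*2,(h*2,)*2,(0,0)))
    a=p[v+2*h:v+4*h,u+2*h:u+4*h,::-1].astype(float); hi=np.percentile(a,97); o.append(cv2.resize(np.clip(a*235/hi,0,255).astype(np.uint8),(400,400),interpolation=cv2.INTER_CUBIC))
cv2.imwrite("pics/"+sys.argv[5],np.hstack(o))
E
python3 look.py .4575 .3345 .05 32 z3.png
```

```text
time_s: 11.48
tcp_pos: [0.4576, 0.3345, 0.1443]
tcp_rot: [0.0, 0.998, -0.058, 0.0]
force: [-0.3, -0.3, -1.4]
finger_gap: 0.0446
pos [0.4576 0.3345 0.1443] th -6.62 tilt 0.04 F [-0.3 -0.3 -1.4] gap 0.0446 t 11.47 j1,j6 [0.49 0.61]
row -0.0006 -0.0001 0.0466 roll -0.0069 rows>= 1
```

View pics/z3.png

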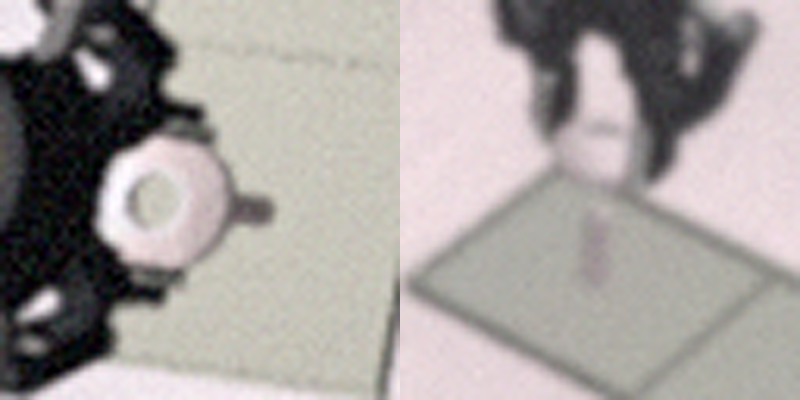

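The top crop shows the held washer with its hole at (157,200) and the arbor foot at about (262,210). In the scene crop the arbor runs from (595,283) to (597,215). Next I'll check the washer's held offset and the arbor against their projections.

```bash
python3 - <<'E'
from fit import *
for n,q in(("top",[(157,200)]),("scene",[])):
    c=cam(n); uv=w2p(c,[[.4575,.3345,.05]])[0].astype(int)-32
    P=w2p(c,[[.4576,.3345,.0868],[.4576,.3345,.0738],[.4575,.3345,.003],[.4575,.3345,.045]])
    print(n,np.round((P-uv+.5)*6.25,0).tolist())
    for a in q: print(p2w(c,[np.array(a)/6.25-.5+uv],.0868))
    if n=="top": print("foot",p2w(c,[np.array((262,210))/6.25-.5+uv],.003))
    else:
        print("foot",p2w(c,[np.array((195,283))/6.25-.5+uv],.003),"tip",p2w(c,[np.array((197,213))/6.25-.5+uv],.045))
E
```

```text
top [[159.0, 199.0], [176.0, 201.0], [263.0, 214.0], [213.0, 207.0]]
[[0.45705997 0.33524297 0.0868    ]]
foot [[0.45910246 0.33487686 0.003     ]]
scene [[210.0, 143.0], [208.0, 166.0], [196.0, 288.0], [203.0, 217.0]]
foot [[0.45529978 0.33744891 0.003     ]] tip [[0.45391901 0.33544056 0.045     ]]
```

```bash
python3 -m handwheel '0 0 0.1 0 0.3;0 0 0.15 0 0.3;0 0 0.19 0 0.3;0 0 0.19 0 0.3'; python3 -m handwheel '0 0 0.05 0 0.3;0 0 0.1 0 0.3;0 0 0.1 0 0.3';python3 go.py .4585 .3345 .0745 -6
```

```text
time_s: 12.18
tcp_pos: [0.4558, 0.3348, 0.1051]
tcp_rot: [0.001, 0.998, -0.057, -0.001]
force: [0.5, -0.2, -0.5]
finger_gap: 0.0448
time_s: 12.55
tcp_pos: [0.4557, 0.3348, 0.0851]
tcp_rot: [0.001, 0.998, -0.057, -0.001]
force: [-0.8, -0.3, -0.6]
finger_gap: 0.0447
pos [0.4557 0.3348 0.0851] th -6.56 tilt 0.13 F [-0.8 -0.3 -0.6] gap 0.0447 t 12.55 j1,j6 [0.49 0.61]
row 0.0142 -0.0002 0.0529 roll -0.0063 rows>= 1
```

```bash
python3 -m handwheel '0.007 0 0.053 0 0.3;0.007 0 0.053 0 0.3;0.007 0 0.053 0 0.3'; python3 -m handwheel '0 0 0 0 0.72;0 0 0 0 0.72;0 0 -0.1 0 0.72;0 0 -0.4 0 0.72;0 0 -0.4 0 0.72';python3 go.py .431 -.1275 .11 25
```

```text
time_s: 12.92
tcp_pos: [0.4579, 0.335, 0.0756]
tcp_rot: [0.0, 0.998, -0.057, -0.0]
force: [0.8, -0.6, -0.6]
finger_gap: 0.0449
time_s: 13.55
tcp_pos: [0.4615, 0.3371, 0.1631]
tcp_rot: [-0.003, 0.998, -0.057, 0.005]
force: [0.4, 0.1, -0.2]
finger_gap: 0.0613
pos [0.4615 0.3371 0.1631] th -6.56 tilt 0.71 F [ 0.4  0.1 -0.2] gap 0.0613 t 13.55 j1,j6 [0.49 0.61]
row 0.1112 2.3268 0.2500 roll -0.3507 rows>= 8
```

```bash
python3 -m handwheel '0.05 1 0 -0.1 0.75;0.05 1 0 -1 0.75;0.05 1 0 -1 0.75;0.05 1 0 -1 0.75;0.05 1 0 -1 0.75;0.05 1 0 -1 0.75;0.05 1 0 -1 0.75;0.05 1 0 -1 0.75;0.05 1 0 -1 0.75'; python3 go.py .431 -.1275 .11 84
```

```text
time_s: 14.68
tcp_pos: [0.445, 0.1352, 0.1563]
tcp_rot: [0.0, 0.745, 0.667, 0.0]
force: [0.2, 0.4, -0.7]
finger_gap: 0.0639
pos [0.445  0.1352 0.1563] th 83.72 tilt 0.04 F [ 0.2  0.4 -0.7] gap 0.0639 t 14.68 j1,j6 [ 0.13 -1.34]
row -1.3131 0.0738 0.2315 roll -0.0031 rows>= 5
```

```bash
python3 -m handwheel '-1 0.055 0.0 0 0.75;-1 0.055 0.0 0 0.75;-1 0.055 0 0 0.75;-1 0.055 0.1 0 0.75'; python3 go.py .431 -.1275 .115 84
```

```text
time_s: 15.18
tcp_pos: [0.4344, -0.0686, 0.1379]
tcp_rot: [0.003, 0.748, 0.664, 0.001]
force: [-0.0, 0.1, -0.1]
finger_gap: 0.0643
pos [ 0.4344 -0.0686  0.1379] th 83.18 tilt 0.34 F [-0.   0.1 -0.1] gap 0.0643 t 15.18 j1,j6 [-0.34 -1.79]
row -0.2941 0.0176 0.1154 roll -0.0092 rows>= 2
```

```bash
python3 -m handwheel '-0.29 0.018 0.05 0 0.75;-0.29 0.018 0.1 0 0.75;-0.29 0.018 0.1 0 0.75'; python3 go.py .431 -.1275 .0735 84; python3 look.py .431 -.1275 .03 32 z4.png
```

```text
time_s: 15.55
tcp_pos: [0.4292, -0.1224, 0.1152]
tcp_rot: [-0.001, 0.747, 0.665, -0.0]
force: [0.8, -0.0, 0.5]
finger_gap: 0.0639
pos [ 0.4292 -0.1224  0.1152] th 83.36 tilt 0.11 F [ 0.8 -0.   0.5] gap 0.0639 t 15.55 j1,j6 [-0.46 -1.91]
row -0.0244 0.0123 0.2084 roll -0.0071 rows>= 1
```

View pics/z4.png

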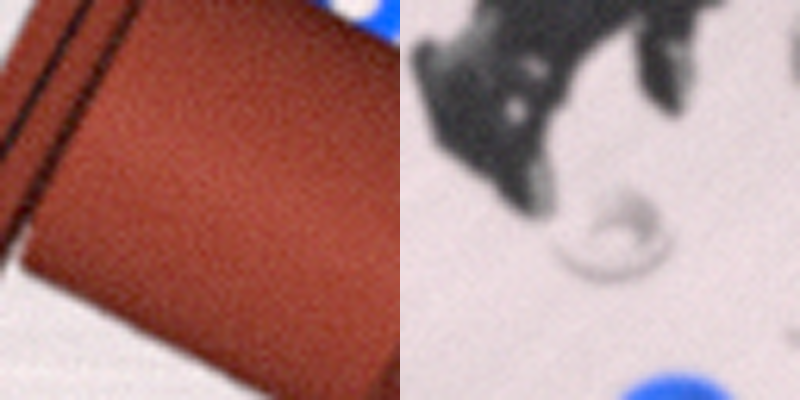

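The scene crop shows the cup at (612,235), straddled by the open fingers. I'm descending to centre it with two squeezes.

```bash
python3 -m handwheel '-0.024 0.012 0.1 0 0.75;-0.024 0.012 0.208 0 0.75;-0.024 0.012 0.208 0 0.75;-0.024 0.012 0.208 0 0.75;-0.024 0.012 0.208 0 0.3;-0.024 0.012 0.208 0 0.3;-0.024 0.012 0.208 0 0.3;-0.024 0.012 0.208 0 0.3' 25; python3 go.py .431 -.1275 .0735 -6; python3 -m handwheel '0 0 0 0 0.75;0 0 0 0.1 0.75;0 0 0 1 0.75;0 0 0 1 0.75;0 0 0 1 0.75;0 0 0 1 0.75;0 0 0 1 0.75;0 0 0 1 0.75;0 0 0 1 0.75;0 0 0 1 0.75'; python3 go.py .431 -.1275 .0735 -6;
```

```text
time_s: 16.65
tcp_pos: [0.4326, -0.1278, 0.0755]
tcp_rot: [0.001, 0.747, 0.665, 0.001]
force: [-2.0, 3.2, 7.0]
finger_gap: 0.0461
pos [ 0.4326 -0.1278  0.0755] th 83.42 tilt 0.1 F [-2.   3.2  7. ] gap 0.0461 t 16.65 j1,j6 [-0.46 -1.92]
row 0.0007 -0.0081 0.0102 roll 0.9936 rows>= 9
time_s: 17.9
tcp_pos: [0.4319, -0.128, 0.0744]
tcp_rot: [0.0, 0.998, -0.059, 0.0]
force: [0.0, -1.2, 0.9]
finger_gap: 0.064
pos [ 0.4319 -0.128   0.0744] th -6.81 tilt 0.03 F [ 0.  -1.2  0.9] gap 0.064 t 17.9 j1,j6 [-0.46 -0.34]
row -0.0047 -0.0018 0.0045 roll -0.0090 rows>= 1
```

```bash
python3 -m handwheel '0 0 0.004 0 0.75;0 0 0.004 0 0.3;0 0 0.004 0 0.3;0 0 0.004 0 0.3;0 0 0.004 0 0.3' 25; python3 -m handwheel '0 0 0 0 0.3;0 0 0 0 0.3;0 0 -0.1 0 0.3;0 0 -0.4 0 0.3;0 0 -0.4 0 0.3;0 0 -0.4 0 0.3' 50; python3 go.py .4580 .3348 .16 -6
```

```text
time_s: 18.52
tcp_pos: [0.4319, -0.1279, 0.0738]
tcp_rot: [0.0, 0.998, -0.057, 0.0]
force: [-1.7, 1.1, 5.7]
finger_gap: 0.0464
time_s: 19.27
tcp_pos: [0.4315, -0.1277, 0.1531]
tcp_rot: [0.0, 0.998, -0.057, 0.0]
force: [-0.1, 0.4, -1.2]
finger_gap: 0.045
pos [ 0.4315 -0.1277  0.1531] th -6.53 tilt 0.01 F [-0.1  0.4 -1.2] gap 0.045 t 19.27 j1,j6 [-0.46 -0.35]
row -0.1316 -2.3128 -0.0346 roll -0.0059 rows>= 8
```

```bash
python3 -m handwheel '-0.06 -1 0 0 0.3;-0.06 -1 0 0 0.3;-0.06 -1 0 0 0.3;-0.06 -1 0 0 0.3;-0.06 -1 0 0 0.3'; python3 -m handwheel '-0.06 -1 0 0 0.3;-0.06 -1 0 0 0.3;-0.06 -1 0 0 0.3;-0.06 -1 0 0 0.3;-0.06 -1 0 0 0.3'; python3 go.py .4580 .3348 .145 -6
```

```text
time_s: 19.9
tcp_pos: [0.4417, 0.0726, 0.1519]
tcp_rot: [0.0, 0.998, -0.056, -0.001]
force: [0.3, -0.1, -0.3]
finger_gap: 0.0449
time_s: 20.52
tcp_pos: [0.4539, 0.2712, 0.1525]
tcp_rot: [0.001, 0.998, -0.057, -0.001]
force: [0.2, -0.6, -1.3]
finger_gap: 0.0449
pos [0.4539 0.2712 0.1525] th -6.56 tilt 0.1 F [ 0.2 -0.6 -1.3] gap 0.0449 t 20.52 j1,j6 [0.39 0.5 ]
row -0.0157 -0.3184 0.0369 roll -0.0063 rows>= 2
```

```bash
python3 -m handwheel '-0.016 -0.318 0.03 0 0.3;-0.016 -0.318 0.03 0 0.3;-0.016 -0.318 0.03 0 0.3;-0.016 -0.318 0.03 0 0.3'; python3 go.py .4580 .3348 .11 -6;  python3 look.py .4575 .3345 .05 32 z5.png
```

```text
time_s: 21.02
tcp_pos: [0.4581, 0.3339, 0.1472]
tcp_rot: [0.0, 0.998, -0.058, -0.0]
force: [0.8, 0.0, -0.5]
finger_gap: 0.0452
pos [0.4581 0.3339 0.1472] th -6.69 tilt 0.05 F [ 0.8  0.  -0.5] gap 0.0452 t 21.02 j1,j6 [0.49 0.61]
row -0.0008 -0.0045 0.1858 roll -0.0076 rows>= 1
```

View pics/z5.png

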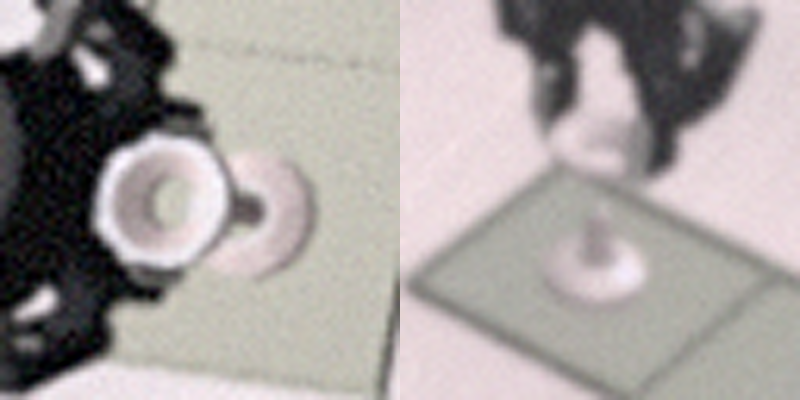

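The dome lies flat on the arbor and the cup is held level above it. I'm lowering the cup.

```bash
python3 -m handwheel '0 -0.004 0.1 0 0.3;0 -0.004 0.19 0 0.3;0 -0.004 0.19 0 0.3;0 -0.004 0.19 0 0.3'; python3 go.py .4580 .3348 .0905 -6
```

```text
time_s: 21.62
tcp_pos: [0.4577, 0.3366, 0.1088]
tcp_rot: [0.0, 0.998, -0.057, -0.0]
force: [-0.3, 0.1, 0.1]
finger_gap: 0.0453
pos [0.4577 0.3366 0.1088] th -6.56 tilt 0.05 F [-0.3  0.1  0.1] gap 0.0453 t 21.62 j1,j6 [0.5  0.61]
row 0.0028 0.0088 0.0917 roll -0.0062 rows>= 1
```

```bash
python3 -m handwheel '0.002 0.007 0.05 0 0.3;0.002 0.007 0.09 0 0.3;0.002 0.007 0.09 0 0.3'; python3 -m handwheel '0 0 0 0 0.3;0 0 0 0 0.72;0 0 0 0 0.72;0 0 0 0 0.72;0 0 -0.1 0 0.72;0 0 -0.35 0 0.72;0 0 -0.35 0 0.72'; python3 go.py .5652 .128 .12 50
```

```text
time_s: 22.0
tcp_pos: [0.4578, 0.335, 0.0907]
tcp_rot: [0.0, 0.998, -0.057, -0.0]
force: [0.2, 0.1, -0.6]
finger_gap: 0.0454
time_s: 22.88
tcp_pos: [0.4612, 0.3369, 0.1676]
tcp_rot: [-0.003, 0.998, -0.057, 0.004]
force: [0.5, 0.5, 0.2]
finger_gap: 0.0615
pos [0.4612 0.3369 0.1676] th -6.57 tilt 0.6 F [0.5 0.5 0.2] gap 0.0615 t 22.88 j1,j6 [0.49 0.61]
row 0.6340 0.9797 0.2378 roll -0.6285 rows>= 6
```

```bash
python3 -m handwheel '0.31 0.48 0 -0.1 0.65;0.63 0.97 0.1 -0.62 0.65;0.63 0.97 0.2 -0.62 0.65;0.63 0.97 0.2 -0.62 0.65;0.63 0.97 0.2 -0.62 0.65;0.63 0.97 0.2 -0.62 0.65;0.63 0.97 0.2 -0.62 0.65;0.63 0.97 0.2 -0.62 0.65'; python3 go.py .5652 .1275 .076 50;  python3 look.py .5652 .1275 .03 34 z6.png
```

```text
time_s: 23.88
tcp_pos: [0.5611, 0.1282, 0.1216]
tcp_rot: [0.0, 0.909, 0.416, 0.0]
force: [-0.3, -0.9, 0.5]
finger_gap: 0.0555
pos [0.5611 0.1282 0.1216] th 49.14 tilt 0.02 F [-0.3 -0.9  0.5] gap 0.0555 t 23.88 j1,j6 [ 0.09 -0.77]
row 0.0107 0.0179 0.2280 roll -0.0096 rows>= 1
```

View pics/z6.png

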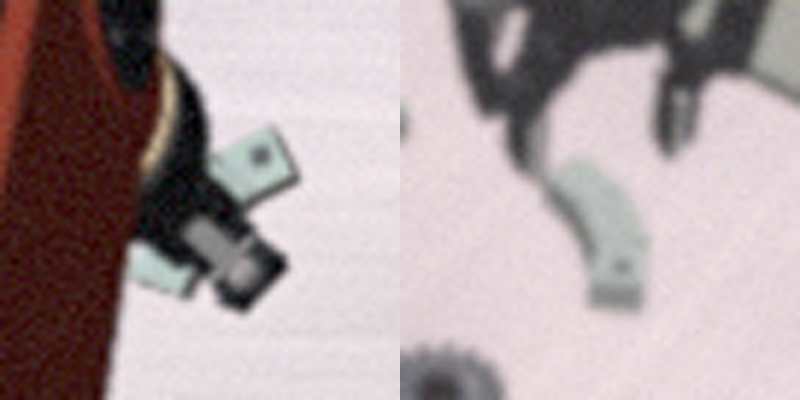

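The fingers straddle the middle of the bar, with the jaw axis across it. I'm descending to grip.

```bash
python3 -m handwheel '0.011 0.018 0.1 -0.01 0.65;0.011 0.018 0.228 -0.01 0.65;0.011 0.018 0.228 -0.01 0.65;0.011 0.018 0.228 -0.01 0.65;0.011 0.018 0.228 -0.01 0.1;0.011 0.018 0.228 -0.01 0.1;0.011 0.018 0.228 -0.01 0.1;0.011 0.018 0.228 -0.01 0.1;0.011 0.018 0.228 -0.01 0.1' 60;python3 -m handwheel '0 0 0 0 0.1;0 0 -0.1 0 0.1;0 0 -0.3 0 0.1;0 0 -0.3 0 0.1;0 0 -0.3 0 0.1';  python3 go.py .5735 .324 .12 -5.3
```

```text
time_s: 25.1
tcp_pos: [0.5668, 0.1278, 0.0776]
tcp_rot: [0.0, 0.906, 0.424, 0.002]
force: [0.9, 1.9, 6.7]
finger_gap: 0.0246
time_s: 25.72
tcp_pos: [0.5646, 0.1272, 0.1354]
tcp_rot: [-0.0, 0.906, 0.424, -0.0]
force: [-0.7, 0.5, -3.1]
finger_gap: 0.024
pos [0.5646 0.1272 0.1354] th 50.13 tilt 0.05 F [-0.7  0.5 -3.1] gap 0.024 t 25.73 j1,j6 [ 0.09 -0.79]
row 0.7835 -0.5967 0.0766 roll 0.6159 rows>= 6
```

```bash
python3 -m handwheel '0.2 -0.15 0 0.1 0.1;0.783 -0.597 0 0.616 0.1;0.783 -0.597 0 0.616 0.1;0.783 -0.597 0 0.616 0.1;0.783 -0.597 0 0.616 0.1;0.783 -0.597 0 0.616 0.1;0.783 -0.597 0 0.616 0.1;0.783 -0.597 0.07 0.616 0.1';  python3 go.py .5735 .324 .081 -5.3
```

```text
time_s: 26.72
tcp_pos: [0.5744, 0.3241, 0.1215]
tcp_rot: [-0.0, 0.999, -0.046, 0.001]
force: [0.5, 0.4, -3.3]
finger_gap: 0.0247
pos [0.5744 0.3241 0.1215] th -5.23 tilt 0.06 F [ 0.5  0.4 -3.3] gap 0.0247 t 26.73 j1,j6 [0.39 0.49]
row -0.0045 0.0010 0.2024 roll 0.0008 rows>= 1
```

```bash
python3 -m handwheel '-0.004 0 0.1 0 0.1;-0.004 0 0.18 0 0.1;-0.004 0 0.205 0 0.1;-0.004 0 0.205 0 0.1;-0.004 0 0.205 0 0.1'; python3 -m handwheel '0 0 0 0 0.42;0 0 0 0 0.42;0 0 0 0 0.42;0 0 -0.1 0 0.42;0 0 -0.35 0 0.42;0 0 -0.35 0 0.42'; python3 go.py .684 -.128 .17 0; python3 look.py .52 .33 .01 50 z7.png
```

```text
time_s: 27.35
tcp_pos: [0.5725, 0.3238, 0.0807]
tcp_rot: [0.001, 0.999, -0.046, -0.001]
force: [-5.6, -2.7, 5.4]
finger_gap: 0.0243
time_s: 28.1
tcp_pos: [0.5767, 0.3257, 0.158]
tcp_rot: [-0.002, 0.999, -0.046, 0.005]
force: [0.0, 0.6, -0.6]
finger_gap: 0.036
pos [0.5767 0.3257 0.158 ] th -5.3 tilt 0.66 F [ 0.   0.6 -0.6] gap 0.036 t 28.1 j1,j6 [0.4  0.49]
row 0.7445 2.2089 -0.0644 roll -0.0589 rows>= 8
```

View pics/z7.png

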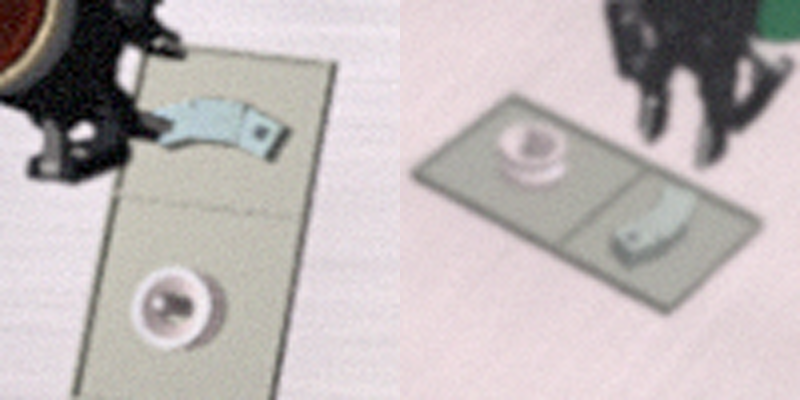

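The spring kit shows the two washers stacked small ends together on the arbor, and the long weight flat in the small bay. Next is the sheave.

```bash
python3 -m handwheel '0.35 1 -0.02 0 0.75;0.35 1 -0.02 0 0.75;0.35 1 -0.02 0 0.75;0.35 1 -0.02 0 0.75;0.35 1 -0.02 0 0.75';python3 -m handwheel '0.35 1 0 0 0.75;0.35 1 0 0 0.75;0.35 1 0 0 0.75;0.35 1 0 0 0.75;0.35 1 0 0 0.75'; python3 go.py .684 -.128 .13 0
```

```text
time_s: 28.82
tcp_pos: [0.6241, 0.1164, 0.1536]
tcp_rot: [0.0, 0.999, -0.048, -0.001]
force: [-0.7, -0.3, -0.6]
finger_gap: 0.0638
time_s: 29.45
tcp_pos: [0.6754, -0.0875, 0.1539]
tcp_rot: [-0.0, 0.999, -0.047, -0.001]
force: [-0.3, -0.2, 0.6]
finger_gap: 0.0641
pos [ 0.6754 -0.0875  0.1539] th -5.4 tilt 0.08 F [-0.3 -0.2  0.6] gap 0.0641 t 29.45 j1,j6 [-0.24 -0.15]
row 0.0620 0.1976 0.1191 roll -0.0600 rows>= 1
```

```bash
python3 -m handwheel '0.062 0.198 0.05 0 0.75;0.062 0.198 0.11 0 0.75;0.062 0.198 0.11 0 0.75'; python3 go.py .684 -.128 .0915 -5.4;  python3 look.py .684 -.128 .03 34 z8.png
```

```text
time_s: 29.82
tcp_pos: [0.6829, -0.125, 0.1305]
tcp_rot: [-0.001, 0.999, -0.046, -0.002]
force: [0.7, 0.8, -0.2]
finger_gap: 0.064
pos [ 0.6829 -0.125   0.1305] th -5.22 tilt 0.26 F [ 0.7  0.8 -0.2] gap 0.064 t 29.82 j1,j6 [-0.29 -0.2 ]
row 0.0075 0.0146 0.1950 roll 0.0019 rows>= 1
```

View pics/z8.png

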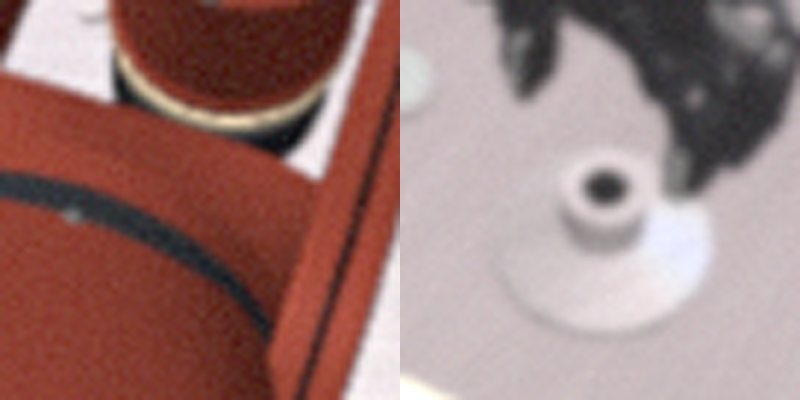

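The hub, at (604,190), lies between the fingers. I'm descending to grip it.

```bash
python3 -m handwheel '0.007 0.015 0.1 0 0.75;0.007 0.015 0.195 0 0.75;0.007 0.015 0.195 0 0.75;0.007 0.015 0.195 0 0.75;0.007 0.015 0.195 0 0.15;0.007 0.015 0.195 0 0.15;0.007 0.015 0.195 0 0.15;0.007 0.015 0.195 0 0.15;0.007 0.015 0.195 0 0.15' 60;python3 go.py; python3 -m handwheel '0 0 0 0 0.15;0 0 -0.1 0 0.15;0 0 -0.3 0 0.15;0 0 -0.3 0 0.15;0 0 -0.3 0 0.15';  python3 go.py .446 -.324 .15 -5.3
```

```text
time_s: 31.05
tcp_pos: [0.6861, -0.131, 0.095]
tcp_rot: [0.0, 0.999, -0.046, 0.001]
force: [-0.2, 0.2, 5.8]
finger_gap: 0.0297
pos [ 0.6861 -0.131   0.095 ] th -5.31 tilt 0.12 F [-0.2  0.2  5.8] gap 0.0297 t 31.05 j1,j6 [-0.3  -0.21]
time_s: 31.68
tcp_pos: [0.6847, -0.1305, 0.1527]
tcp_rot: [-0.0, 0.999, -0.046, -0.001]
force: [-1.1, -0.9, -3.8]
finger_gap: 0.0298
pos [ 0.6847 -0.1305  0.1527] th -5.31 tilt 0.08 F [-1.1 -0.9 -3.8] gap 0.0298 t 31.68 j1,j6 [-0.3  -0.21]
row -1.0988 1.0736 0.0148 roll -0.0001 rows>= 5
```

```bash
python3 -m handwheel '-0.3 0.3 0 0 0.15;-1 1 0 0 0.15;-1 1 0 0 0.15;-1 1 0 0 0.15;-1 1 0 0 0.15;-1 1 0 0 0.15;-1 1 0 0 0.15;-1 1 0 0 0.15'; python3 go.py .446 -.324 .105 -5.3
```

```text
time_s: 32.67
tcp_pos: [0.4683, -0.3104, 0.1531]
tcp_rot: [-0.0, 0.999, -0.046, -0.0]
force: [-0.3, -0.3, -3.7]
finger_gap: 0.0296
pos [ 0.4683 -0.3104  0.1531] th -5.23 tilt 0.06 F [-0.3 -0.3 -3.7] gap 0.0296 t 32.67 j1,j6 [-0.73 -0.63]
row -0.1045 0.0780 0.2403 roll 0.0008 rows>= 1
```

```bash
python3 -m handwheel '-0.105 0.078 0.05 0 0.15;-0.105 0.078 0.15 0 0.15;-0.105 0.078 0.25 0 0.15;-0.105 0.078 0.25 0 0.15;-0.105 0.078 0.25 0 0.15'; python3 -m handwheel '0 0 0.015 0 0.15;0 0 0.03 0 0.15;0 0 0.03 0 0.15'; python3 go.py
```

```text
time_s: 33.3
tcp_pos: [0.4462, -0.3248, 0.1043]
tcp_rot: [0.0, 0.999, -0.046, 0.0]
force: [-1.1, 0.4, -3.2]
finger_gap: 0.0296
time_s: 33.67
tcp_pos: [0.4456, -0.3252, 0.098]
tcp_rot: [0.0, 0.999, -0.046, 0.0]
force: [-0.1, -0.8, -3.1]
finger_gap: 0.0298
pos [ 0.4456 -0.3252  0.098 ] th -5.31 tilt 0.04 F [-0.1 -0.8 -3.1] gap 0.0298 t 33.67 j1,j6 [-0.77 -0.68]
```

```bash
python3 -m handwheel '0 0 0.008 0 0.15;0 0 0.008 0 0.15';  python3 -m handwheel '0 0 0.008 0 0.15;0 0 0.008 0 0.15'
```

```text
time_s: 33.92
tcp_pos: [0.4456, -0.3253, 0.0979]
tcp_rot: [0.0, 0.999, -0.046, 0.0]
force: [-4.2, 4.7, 10.7]
finger_gap: 0.0295
time_s: 34.17
tcp_pos: [0.4457, -0.3253, 0.0978]
tcp_rot: [-0.0, 0.999, -0.046, -0.0]
force: [-8.8, 7.9, 22.7]
finger_gap: 0.0295
```

```bash
python3 -m handwheel '0 0 -0.008 0 0.15;0 0 -0.008 0 0.15;0 0 -0.008 0 0.65;0 0 -0.008 0 0.65;0 0 -0.008 0 0.65;0 0 -0.15 0 0.65;0 0 -0.35 0 0.65;0 0 -0.35 0 0.65'; python3 go.py .43 .1255 .16 -83
```

```text
time_s: 35.17
tcp_pos: [0.4472, -0.3267, 0.1682]
tcp_rot: [0.002, 0.999, -0.046, 0.003]
force: [-0.5, -0.7, -0.5]
finger_gap: 0.0557
pos [ 0.4472 -0.3267  0.1682] th -5.31 tilt 0.41 F [-0.5 -0.7 -0.5] gap 0.0557 t 35.17 j1,j6 [-0.77 -0.68]
row -0.2949 -2.2437 0.0293 roll 0.8632 rows>= 8
```

```bash
python3 -m handwheel '-0.1 -1 0 0 0.65;-0.1 -1 0 0 0.65;-0.1 -1 0 0 0.65;-0.1 -1 0 0 0.65;-0.1 -1 0 0 0.65'; python3 -m handwheel '-0.1 -1 0 0.1 0.65;-0.1 -1 0 0.86 0.65;-0.1 -1 0 0.86 0.65;-0.1 -1 0 0.86 0.65;-0.1 -1 0 0.86 0.65;-0.1 -1 0 0.86 0.65;-0.1 -1 0 0.86 0.65;-0.1 -1 0 0.86 0.65;-0.1 -1 0 0.86 0.65'; python3 go.py .43 .1255 .12 -82.5
```

```text
time_s: 35.8
tcp_pos: [0.4439, -0.1235, 0.1641]
tcp_rot: [0.0, 0.999, -0.045, -0.0]
force: [0.2, -0.1, 0.1]
finger_gap: 0.0554
time_s: 36.92
tcp_pos: [0.4434, 0.0756, 0.1644]
tcp_rot: [0.0, 0.75, -0.661, 0.0]
force: [0.4, 0.5, -0.2]
finger_gap: 0.0553
pos [0.4434 0.0756 0.1644] th -82.75 tilt 0.03 F [ 0.4  0.5 -0.2] gap 0.0553 t 36.92 j1,j6 [-0.01  1.44]
row -0.2562 0.0352 0.2219 roll -0.0027 rows>= 2
```

```bash
python3 go.py .432 .124 .12 -82.75 | tail -1;  python3 -m handwheel '-0.25 0.03 0.1 0 0.65;-0.25 0.03 0.2 0 0.65;-0.25 0.03 0.2 0 0.65;-0.25 0.03 0.2 0 0.65'; python3 go.py .432 .124 .0765 -82.75;  python3 look.py .432 .124 .03 34 z9.png
```

```text
row -0.2475 0.0262 0.2219 roll 0.0000 rows>= 2
time_s: 37.42
tcp_pos: [0.431, 0.1252, 0.125]
tcp_rot: [-0.0, 0.751, -0.661, 0.0]
force: [0.1, -0.3, 0.7]
finger_gap: 0.0555
pos [0.431  0.1252 0.125 ] th -82.69 tilt 0.04 F [ 0.1 -0.3  0.7] gap 0.0555 t 37.42 j1,j6 [0.11 1.55]
row 0.0066 -0.0038 0.2427 roll 0.0006 rows>= 1
```

View pics/z9.png

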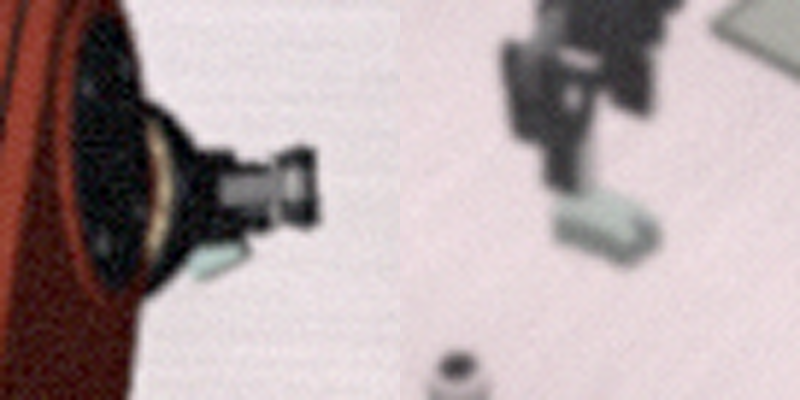

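```bash
python3 -m handwheel '0.004 0 0.1 0 0.65;0.004 0 0.24 0 0.65;0.004 0 0.24 0 0.65;0.004 0 0.24 0 0.65;0.004 0 0.24 0 0.1;0.004 0 0.24 0 0.1;0.004 0 0.24 0 0.1;0.004 0 0.24 0 0.1;0.004 0 0.24 0 0.1' 60;python3 -m handwheel '0 0 0 0 0.1;0 0 -0.1 0 0.1;0 0 -0.35 0 0.1;0 0 -0.35 0 0.1;0 0 -0.35 0 0.1';  python3 go.py .556 -.3075 .15 -82.6
```

```text
time_s: 38.65
tcp_pos: [0.4314, 0.1252, 0.0779]
tcp_rot: [-0.001, 0.751, -0.661, 0.001]
force: [-0.7, -0.3, 6.5]
finger_gap: 0.0243
time_s: 39.28
tcp_pos: [0.4302, 0.1251, 0.1464]
tcp_rot: [-0.0, 0.751, -0.661, 0.0]
force: [-0.6, -0.0, -1.5]
finger_gap: 0.0245
pos [0.4302 0.1251 0.1464] th -82.7 tilt 0.02 F [-0.6 -0.  -1.5] gap 0.0245 t 39.27 j1,j6 [0.11 1.55]
row 2.2251 -0.3493 -0.0176 roll -0.0011 rows>= 8
```

```bash
python3 -m handwheel '0.3 -0.04 0 0 0.1;1 -0.16 0 0 0.1;1 -0.16 0 0 0.1;1 -0.16 0 0 0.1;1 -0.16 0 0 0.1'; python3 -m handwheel '1 -0.16 0 0 0.1;1 -0.16 0 0 0.1;1 -0.16 0 0 0.1;1 -0.16 0 0 0.1;1 -0.16 0 0 0.1';  python3 go.py .556 -.3075 .1 -82.6
```

```text
time_s: 39.9
tcp_pos: [0.4866, -0.0698, 0.145]
tcp_rot: [0.001, 0.75, -0.662, -0.001]
force: [-0.7, 0.6, -0.9]
finger_gap: 0.0244
time_s: 40.52
tcp_pos: [0.5442, -0.2623, 0.1454]
tcp_rot: [-0.0, 0.751, -0.661, -0.001]
force: [0.0, -0.1, -1.5]
finger_gap: 0.0244
pos [ 0.5442 -0.2623  0.1454] th -82.71 tilt 0.15 F [ 0.  -0.1 -1.5] gap 0.0244 t 40.52 j1,j6 [-0.58  0.86]
row 0.2321 -0.0301 0.2263 roll -0.0012 rows>= 2
```

```bash
python3 -m handwheel '0.232 -0.03 0 0 0.1;0.232 -0.03 0.1 0 0.1;0.232 -0.03 0.22 0 0.1;0.232 -0.03 0.22 0 0.1;0.232 -0.03 0.22 0 0.1'; python3 go.py .556 -.3075 .081 -82.6
```

```text
time_s: 41.15
tcp_pos: [0.5566, -0.3072, 0.1027]
tcp_rot: [-0.0, 0.751, -0.66, -0.0]
force: [-0.3, -0.3, -1.2]
finger_gap: 0.0244
pos [ 0.5566 -0.3072  0.1027] th -82.62 tilt 0.04 F [-0.3 -0.3 -1.2] gap 0.0244 t 41.15 j1,j6 [-0.63  0.81]
row 0.0012 0.0029 0.1085 roll -0.0002 rows>= 1
```

```bash
python3 -m handwheel '0 0 0.06 0 0.1;0 0 0.108 0 0.1;0 0 0.108 0 0.1'; python3 -m handwheel '0 0 0 0 0.45;0 0 0 0 0.45;0 0 0 0 0.45;0 0 -0.1 0 0.45;0 0 -0.35 0 0.45;0 0 -0.6 0 0.45;0 0 -0.6 0 0.45;0 0 -0.6 0 0.45'; python3 -m handwheel '-0.9 0 -0.1 0 0.45;-0.9 0 -0.1 0 0.45;-0.9 0 -0.1 0 0.45;-0.9 0 -0.1 0 0.45;-0.9 0 -0.1 0 0.45'; python3 -m handwheel '-0.5 -0.9 0 0 0.45;-0.5 -0.9 0 0 0.45;-0.5 -0.9 0 0 0.45;-0.5 -0.9 0 0 0.45;-0.5 -0.9 0 0 0.45'
python3 - <<'E'
from fit import *
o=[]
for n in("top","scene"):
    a=cam(n)["pixels"][:,:,::-1].astype(float); a=np.clip(a*(2.0 if n=="top" else 1.4),0,255).astype(np.uint8)
    o.append(a[150:310,60:480] if n=="top" else a[90:370,120:420])
t=cv2.resize(o[0],(800,305),interpolation=cv2.INTER_CUBIC); s=cv2.resize(o[1],(316,295),interpolation=cv2.INTER_CUBIC)
im=np.zeros((600,800,3),np.uint8); im[:305]=t; im[305:,:316]=s
im[305:600,320:800]=cv2.resize(o[1][150:300,10:254],(480,295),interpolation=cv2.INTER_CUBIC)
cv2.imwrite("pics/fin.png",im)
E
```

```text
time_s: 41.52
tcp_pos: [0.5567, -0.309, 0.081]
tcp_rot: [-0.0, 0.751, -0.661, 0.0]
force: [0.4, 0.1, 1.9]
finger_gap: 0.0243
time_s: 42.52
tcp_pos: [0.5565, -0.3089, 0.2019]
tcp_rot: [-0.0, 0.751, -0.661, 0.001]
force: [-1.1, -0.2, -0.0]
finger_gap: 0.0383
time_s: 43.15
tcp_pos: [0.5332, -0.1303, 0.2199]
tcp_rot: [0.0, 0.751, -0.66, -0.001]
force: [1.1, -0.6, 0.3]
finger_gap: 0.0383
time_s: 43.78
tcp_pos: [0.7001, -0.009, 0.219]
tcp_rot: [0.001, 0.751, -0.661, -0.001]
force: [-0.4, -1.2, -1.2]
finger_gap: 0.0382
```

View pics/fin.png

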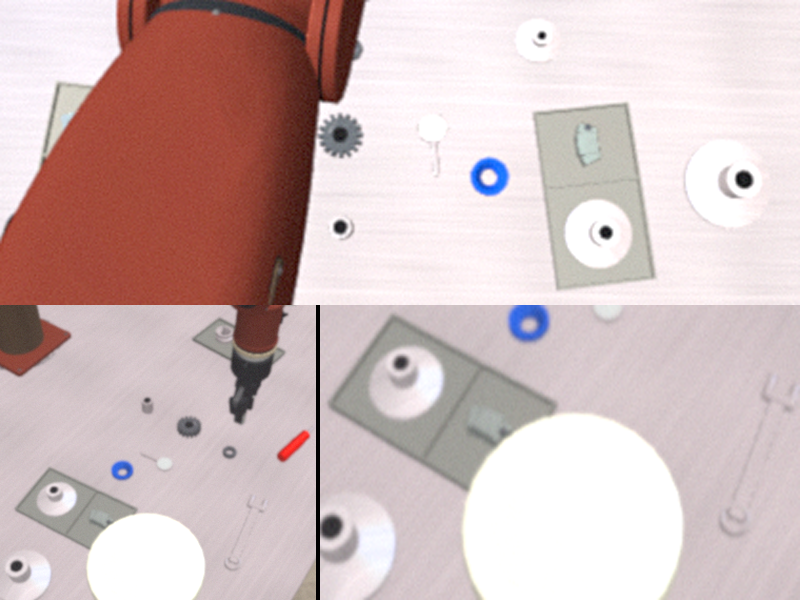

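The sheave stands hub up in the big bay at (598,233) and the short weight lies flat in the small bay at (587,144). The gear and the decoys look untouched, and the arm is clear of everything.

```bash
python3 -c "
from workcell import arm,monitor
print(monitor.sense()['time_s'],arm.finish_job())"
```

```text
the job is handed in; nothing more can be done
43.875 None
```

Both kits are made up and the job was handed in at 43.9 s, well inside the 112 s limit.

- **Spring kit:** The dome-up washer went on the arbor first, then the cup-up one, so their small ends meet. The long weight lies flat in the small bay. A two-camera picture taken just after that kit was finished showed this clearly.
- **Sheave kit:** The middle-sized sheave stands hub up in the big bay, and the short weight lies flat in the small bay. The last picture showed both in place. The gear, the blue ring and the other two sheaves look where they were.

**Forces:** The highest force I saw was about 25 N at the wrist, when the sheave touched the tray floor. I read forces only at the end of each move call.

**What the checks did not settle:**
- The tray-outline fits put the arbor about 4 mm to one side of where the direct fit of the arbor itself put it. I used the arbor fit, and both washers threaded without contact.
- The grip readings came out 2 to 3 mm under the true part widths.
- In the last picture the arm hid most of the spring tray in the top view, and the lamp hid part of the sheave tray in the scene view. Each was seen from the other camera, though the arm also partly covered the spring tray's small bay there.

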